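# Pack the pigment sticks by colour and close the hold-down bar

### The job

Finish packing the pigment sticks: the red one is already in its tray, so take the blue and the yellow stick off the sloping drying rack and lay each one flat in the caddy tray of its own colour, setting it down gently rather than dropping it. When all three lie in their own trays, slide the hold-down bar by its black grip fully to its end stop across the trays. Leave the other things on the table where they stand.

Things in the scene. Friction and masses are not known exactly. Their poses are not given: they have to be found in the camera images.
- rack: fixed dark steel wire drying rack, 250 mm wide over its posts (its y); origin on the table under its middle. It slopes 35 degrees from level, low side towards its -x (the robot side), high to its +x. Two stick places at y = -50 and +50 mm, each a pair of rods (8 mm thick, 20 mm apart) running up the slope; a stick lies on each, lower end against a low lip.
- slope_mid (a point): point midway between the two sticks on the rack (rack x = 0, y = 0, 110 mm above the table; the stick centres are at this x and height; axes as the rack). The sticks have 68 mm of free room between them; fingers may reach 28 mm past a stick's centre, square to the slope, beside the middle of the stick. Draw sticks off square to the slope.
- pipe_mid (a point): mid point of the silver extraction pipe over the rack, 47 mm thick, 280 mm long along rack y, at rack x = +40 mm, 245 mm above the table; its thin posts stand at rack y = +-122 mm, x = +40 to +95 mm. It is in the way of a gripper coming straight down on a stick; one tilted about 35 degrees (square to the slope, its body leaning back to rack -x) passes.
- stick_blue: blue round pigment stick, 110 mm long, 32 mm diameter, about 0.1 kg, with a white paper band round its middle. Origin at its centre, x along the stick. On the rack, in either place; there x points up the slope and y is level.
- stick_yellow: yellow round pigment stick, 110 mm long, 32 mm diameter, about 0.1 kg, with a white paper band round its middle. Origin at its centre, x along the stick. On the rack, in either place; there x points up the slope and y is level.
- stick_red: red round pigment stick, 110 mm long, 32 mm diameter, about 0.1 kg, with a white paper band round its middle. Origin at its centre, x along the stick. Already lying flat in the red tray.
- tray_blue: blue open tray, fixed in the caddy, outside 180 (x) x 110 (y) x 45 mm high, walls and floor 4 mm (inside 172 x 102 mm); origin under its centre, which lies 10 mm above the table. Any of the three caddy places, 112 mm apart along the caddy's y.
- tray_yellow: yellow open tray, fixed in the caddy, outside 180 (x) x 110 (y) x 45 mm high, walls and floor 4 mm (inside 172 x 102 mm); origin under its centre, which lies 10 mm above the table. Any of the three caddy places, 112 mm apart along the caddy's y.
- tray_red: red open tray, fixed in the caddy, outside 180 (x) x 110 (y) x 45 mm high, walls and floor 4 mm (inside 172 x 102 mm); origin under its centre, which lies 10 mm above the table. Any of the three caddy places, 112 mm apart along the caddy's y.
- caddy: fixed wooden carrying caddy, 190 (x) x 356 (y) mm, holding the three trays side by side along its y, tray rims 55 mm above the table; origin on the table under its centre, x points away from the robot at yaw 0.
- hold_bar (a joint): travel in m of the caddy's hold-down bar: a flat aluminium bar, 24 mm wide (caddy x) and 6 mm thick, that spans all three trays along caddy y at 59 to 65 mm above the table. It slides along caddy -x (towards the robot): at 0 it is near the far rims (caddy x = +75 mm), at 0.080 it meets its end stop (caddy x = -5 mm) across the middle of the trays. Friction about 2 N, it stays where it is left.
- bar_grip (a point): centre of the bar's black upright grip, at the middle of its length (caddy y = 0): 14 mm thick (caddy x), 50 mm wide (caddy y); this point is 14 mm below its top and 27 mm above the bar's upper face. It moves with the bar; its axes are those of the caddy.
- oil_bottle: amber glass oil bottle with a black cap, 72 mm across, 170 mm tall; origin under its centre. A bystander.
- tin: empty open steel tin, 64 mm across, 70 mm tall; origin under its centre. A bystander, near the front between rack and caddy.
- wax_cake: off-white cake of wax medium lying flat, 50 x 90 x 30 mm; origin under its centre. A bystander in front of the rack.
- scraper: flat steel scraper with a wooden handle, about 250 mm long, lying on the table in front of the caddy; long axis x, handle to its -x. A bystander.
- jar: low jar with a white lid, 64 mm across, 80 mm tall; origin under its centre. A bystander beyond the caddy.
Mind the look-alikes: they are no part of the job. Several things have the shape of the stick_blue; the one meant has the colours described above. There is more than one size of the stick_yellow; the job needs the larger.

How it is judged:
By the outcome, as a careful person would: the job done as asked, in the order asked, and still so for the second after the job is handed in, with the robot touching nothing.
It also fails if it takes over 64 s, if anything falls off the work surface, if the arm or the gripper's body presses on something with over 40 N, if the wrist force passes 120 N, or if a joint passes its speed limit or range.

### The arm

A 6-joint arm with a two-finger parallel gripper is mounted at the origin on the work surface. World frame = base frame: x ahead of the robot, y to its left, z up, the work surface at z = 0. Lengths are in mm, angles in rad, forces in N, time in s.
With the tool pointing down it reaches from about 375 to 825 mm from the base axis. Payload 5.5 kg.
Tool frame: the origin (TCP) lies between the finger pads; the fingertips stand 17 mm ahead of it and the grasp point (between the pads) lies 2 mm behind it (tip_extent is the distance from the TCP to the fingertips, in mm); z points along the fingers, y is the direction in which the jaws open and shut (so a half turn about z gives the same grasp; the last joint's range is limited). The gripper opens to 85 mm and grips with 20 to 120 N. Pads are 22 mm wide; open, the fingers measure 114 mm over their backs; the gripper's body (76 mm by 85 mm) begins 54 mm behind the grasp point. The pads swing forward as they close: fully open they stand 13 mm farther back than shut.
Start: joints at [-1.328, 0.314, -0.047, 1.21, 0, 1.571], TCP at [144.25, -582.398, 248.299] pointing down, gripper open.
Joint ranges: [-2.67, 2.67], [-0.69, 1.73], [-1.03, 1.25], [-2.08, 2.16], [-1.42, 1.45], [-3.14, 3.14]. Speed limits (rad/s): [2.39, 2.39, 3.01, 3.14, 3.14, 3.14].

### API

Orientations are given as a unit quaternion [w, x, y, z].
In Python, from workcell import sense, get_image, camera_info, sign_off, tip_extent gives the robot as it stands. The module is installed in compiled form; this text tells all that it offers.
- The arm moves only by the shell command python3 -m crank 'ROWS' [OPENING] [FORCE]. ROWS is JSON, a list that holds one entry, the list of rows, each a list of 4 numbers: the shift along the world's x, y, z each as a share of 30 mm, from -1 to 1, then the turn about the world's z as a share of 10 degrees, from -1 to 1. A call has 1 to 20 rows; each row shifts and turns the commanded pose from where the row before left it; what a row does not reach is not made up. A row lasts 1/8 s, in which the tool goes at most 62.5 mm and 10.7 degrees, less where a joint would pass 70% of its speed; a pose out of reach is approached as far as the arm can. A call with a number of a shift or a turn outside -1 to 1 is refused whole. A call with a gripper value outside its range is refused whole. OPENING is the opening, from 0 (shut) to 1 (fully open), set as the call begins (- or left out, the last holds). The fingers move at their own pace and stop on an object; FORCE is the grip in N (left out, the last holds). Time passes only in rows, so rows that do not move let the fingers close. It gives the time, the measured TCP pose, the force and the opening at its end, in the units of the state.
- sense(): the state, without advancing time (a new reading comes with each control period).
- get_image(name): name is "scene" or "top" or "wrist"; returns the picture (480x640x3 uint8, red, green, blue); there is no depth.
- camera_info(name): a dict with "fovy" (degrees; the focal length in pixels is half the picture's height over the tangent of half this angle, whatever the lens; pixels are square), "cx", "cy" (the principal point, pixels), "position" and "attitude" of the camera in the world; the wrist camera has in their place "mount" (4x4, takes a point from camera to tool coordinates, whose origin is the TCP and whose axes are the flange's). Camera axes: x right, y down, z forward; pixel columns grow to the right and rows downward; lengths in mm; the calibration is good to about 2 mm. A picture is of the moment at which its call begins: read the wrist's pose just before it. camera_info takes no time and is no camera call.
- sign_off(): hands the job in, once; it reports no verdict.
The state is a dict: "time": time; "q": joint angles; "qvel": joint speeds; "joint_efforts": joint torques, N m; "position": TCP position; "orientation": TCP orientation; "ft_force": force on the tool from outside, world axes, zero at the start; "torque": the same for the moment, N m; "opening": finger opening in mm.
Only numpy, scipy, OpenCV 4.12 (cv2) and the standard library are available. Lean on these libraries where they do the work, as an engineer would, in place of code of your own. Each camera call takes 0.05 s, during which the arm holds its last target. There are 200 camera calls.

## Working session

There is one attempt and no reset: what is moved stays moved. The work goes in short steps, Python scripts to look and compute and a shell command to move; the robot and the scene stay as the last step left them, time stands still between calls to the robot, and variables do not carry over. Pictures are saved under pics/ and viewed, about 8 in all and at most 12, crops included, and the job is handed in when it is done.

```bash
mkdir -p pics; cat > h.py <<'E'
import numpy as np, cv2
from workcell import *
from scipy.spatial.transform import Rotation as R
def cam(n):
    c=camera_info(n); return c
def snap(n,f):
    s=sense(); im=get_image(n); cv2.imwrite('pics/'+f,im[:,:,::-1]); np.save('pics/'+f+'.npy',im); return s
E
python3 - <<'E'
from h import *
print(sense())
for n in('scene','top','wrist'): print(n,cam(n))
snap('top','top0.png'); snap('scene','scene0.png')
E
```

```text
{'time': 0.0, 'q': array([-1.32795982e+00,  3.14231079e-01, -4.80914873e-02,  1.21019475e+00,
        3.36953106e-05,  1.57076907e+00]), 'qvel': array([-0.00084359,  0.00024937, -0.00077336,  0.00182487, -0.0007058 ,
       -0.00016308]), 'joint_efforts': array([-2.15379354e-03, -5.39589536e+01,  3.39748871e+01,  1.93154742e-02,
       -1.08960860e-04, -2.19747437e-05]), 'position': array([ 144.15095174, -581.85468899,  247.42606898]), 'orientation': array([-8.56202496e-04,  9.92635838e-01,  1.21133611e-01, -8.74880908e-05]), 'ft_force': array([-0.29961458, -0.02571593, -1.13415833]), 'torque': array([-0.01037607, -0.09530598,  0.0068398 ]), 'opening': 85.50740352833523}
scene {'fovy': 48.52366805325867, 'cx': 313.2228315915798, 'cy': 238.34022174954606, 'position': array([1215.92958068, -461.35520557,  875.26935297]), 'attitude': array([-0.35932749,  0.8114861 ,  0.42469074, -0.17891853])}
top {'fovy': 54.16944048535007, 'cx': 316.4609490483335, 'cy': 236.00130601214255, 'position': array([ 516.74744466,   19.83199569, 1180.1761553 ]), 'attitude': array([-0.02566061,  0.71105196, -0.70219749,  0.02579375])}
wrist {'fovy': 59.89023316283156, 'cx': 320.2412073183504, 'cy': 242.7995369618237, 'mount': array([[-3.97963926e-04, -9.49938301e-01, -3.12437298e-01,
         8.06428396e+01],
       [ 9.99999623e-01, -1.37038531e-04, -8.57085979e-04,
         6.31862900e-04],
       [ 7.71362851e-04, -3.12437521e-01,  9.49937998e-01,
        -1.25806203e+02],
       [ 0.00000000e+00,  0.00000000e+00,  0.00000000e+00,
         1.00000000e+00]])}
```

View pics/top0.png

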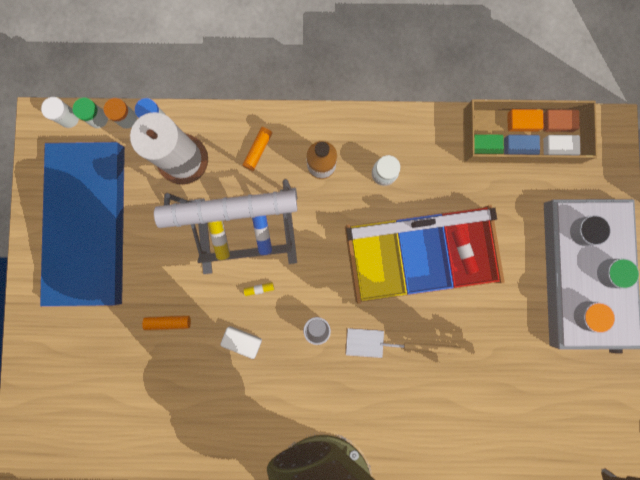

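View pics/scene0.png

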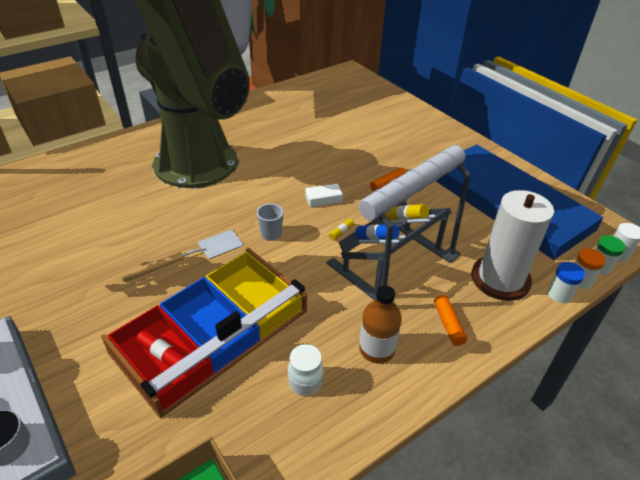

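```bash
cat >> h.py <<'E'
def ray(n,uv,z):
    c=cam(n); f=240/np.tan(np.radians(c['fovy']/2)); q=c['attitude']
    d=R.from_quat([q[1],q[2],q[3],q[0]]).apply([(uv[0]-c['cx'])/f,(uv[1]-c['cy'])/f,1])
    p=c['position']; return p+d*(z-p[2])/d[2]
def proj(n,P):
    c=cam(n); f=240/np.tan(np.radians(c['fovy']/2)); q=c['attitude']
    v=R.from_quat([q[1],q[2],q[3],q[0]]).inv().apply(np.array(P)-c['position'])
    return [c['cx']+f*v[0]/v[2],c['cy']+f*v[1]/v[2]]
E
python3 - <<'E'
from h import *
im=np.load('pics/top0.png.npy')[:,:,::-1]
a=cv2.resize(im[170:320,145:305],None,fx=4,fy=4,interpolation=cv2.INTER_CUBIC)
b=cv2.resize(im[200:310,340:510],None,fx=4,fy=4,interpolation=cv2.INTER_CUBIC)
cv2.imwrite('pics/ca.png',a);cv2.imwrite('pics/cb.png',b)
E
```

```text
(no output)
```

View pics/ca.png

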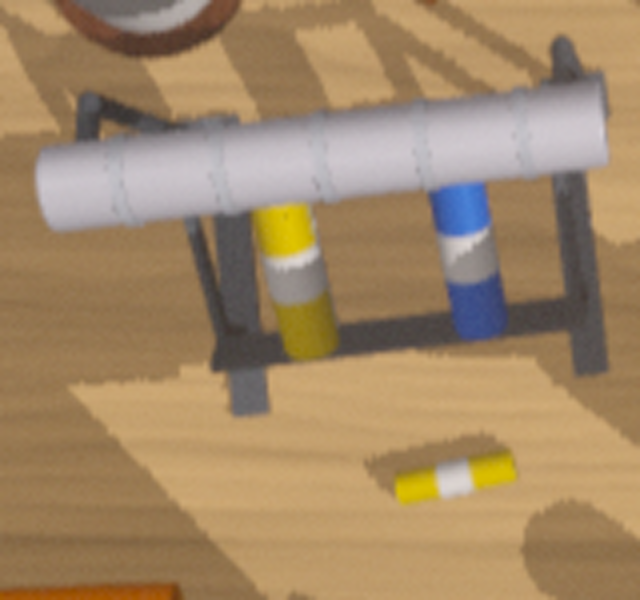

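View pics/cb.png

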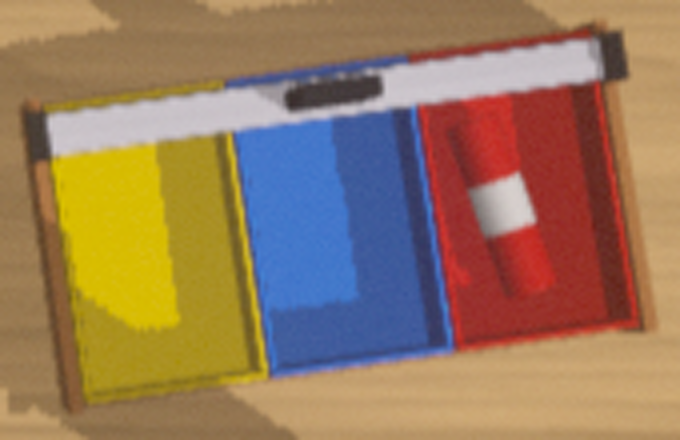

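```bash
python3 - <<'E'
from h import *
A=lambda x,y:(145+x/4-.4,170+y/4-.4); B=lambda x,y:(340+x/4-.4,200+y/4-.4)
np.set_printoptions(precision=1,suppress=True)
y=ray('top',A(297,275),123);b=ray('top',A(468,256),123)
print('bands',y,b,np.linalg.norm(y-b))
d=y-b; yaw=np.arctan2(-d[0],d[1]); print('yaw bands',np.degrees(yaw))
for p in ((45,187),(605,118)): print('pipe',ray('top',A(*p),245))
p=ray('top',A(45,187),245)-ray('top',A(605,118),245);print(np.linalg.norm(p),np.degrees(np.arctan2(-p[0],p[1])),'pipe mid',(ray('top',A(45,187),245)+ray('top',A(605,118),245))/2)
pts=[ray('top',B(*p),55) for p in ((268,378),(452,350),(408,57),(225,82))]
print(np.array(pts)); c=np.mean(pts,0)
d=pts[0]-pts[1]; d2=pts[3]-pts[2]
print('caddy c',c,[np.degrees(np.arctan2(-q[0],q[1])) for q in(d,d2)],np.linalg.norm(d),np.linalg.norm(d2),np.linalg.norm(pts[3]-pts[0]))
print('grip top',ray('top',B(334,90),106))
print('red',ray('top',B(504,205),46))
E
```

```text
bands [585.7 240.4 123. ] [597.7 144.1 123. ] 97.00689604083826
yaw bands 7.085137177257487
pipe [620.4 342.4 245. ]
pipe [658.8  62.4 245. ]
282.549954883947 7.808027551284106 pipe mid [639.6 202.4 245. ]
[[ 462.7 -196.4   55. ]
 [ 480.7 -306.1   55. ]
 [ 656.2 -281.1   55. ]
 [ 639.6 -170.7   55. ]]
caddy c [ 559.8 -238.6   55. ] [np.float64(9.294614913259695), np.float64(8.525219319646082)] 111.21722266822991 111.60970333637479 178.76448749968745
grip top [ 630.2 -224.8  106. ]
red [ 568.  -340.9   46. ]
```

```bash
python3 -m crank '[[[1,0.8,0.2,1],[1,0.8,0.2,1],[1,0.8,0.2,1],[1,0.8,0.2,1],[1,0.8,0.2,1],[1,0.8,0.2,1],[1,0.8,0.2,1],[1,0.8,0.2,1],[1,0.8,0.2,1],[1,0.8,0.2,1],[1,0.8,0.2,1],[1,0.8,0.2,1]]]' 1 40
python3 -m crank '[[[-0.1,1,0,0.4],[-0.1,1,0,0.4],[-0.1,1,0,0.4],[-0.1,1,0,0.4],[-0.1,1,0,0.4],[-0.1,1,0,0.4],[-0.1,1,0,0.4],[-0.1,1,0,0.4],[-0.1,1,0,0.4],[-0.1,1,0,0.4],[-0.1,1,0,0.4],[-0.1,1,0,0.4],[-0.1,1,0,0.4],[-0.1,1,0,0.2],[0,0,0,0]]]'
python3 - <<'E'
from h import *
s=snap('wrist','w1.png'); print(s['q'],s['position'],s['ft_force'])
q=s['orientation']; print(R.from_quat([q[1],q[2],q[3],q[0]]).as_matrix().round(3))
E
```

```text
time: 1.6
position: [505.0, -293.4, 320.1]
orientation: [-0.0, 0.389, 0.921, 0.0]
ft_force: [-0.2, -0.6, 0.5]
opening: 85.3
time: 3.48
position: [461.8, 127.0, 319.9]
orientation: [-0.0, -0.07, 0.998, 0.0]
ft_force: [0.3, 0.2, -0.4]
opening: 85.6
[ 2.68168019e-01  6.45098629e-02 -1.89336325e-01  1.31772270e+00
  2.11602124e-04  1.27251206e-01] [461.80058396 126.96560334 319.90744517] [ 0.26872129  0.19192209 -0.40340474]
[[-0.99  -0.14  -0.001]
 [-0.14   0.99  -0.   ]
 [ 0.001  0.    -1.   ]]
```

View pics/w1.png

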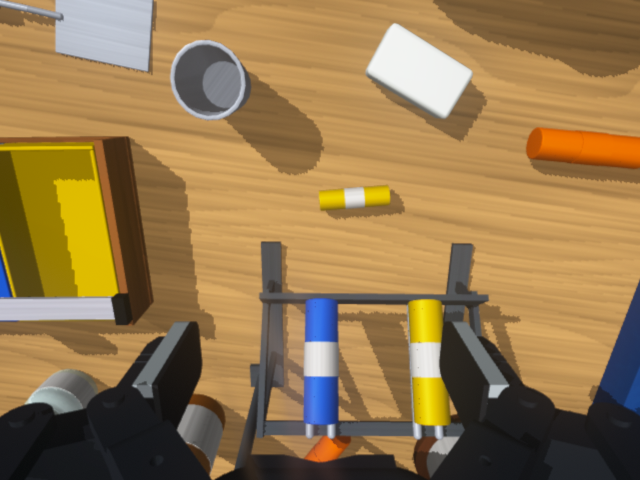

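```bash
cat >> h.py <<'E'
def wray(s,uv,z):
    c=cam('wrist'); f=240/np.tan(np.radians(c['fovy']/2)); q=s['orientation']
    T=np.eye(4);T[:3,:3]=R.from_quat([q[1],q[2],q[3],q[0]]).as_matrix();T[:3,3]=s['position'];T=T@c['mount']
    d=T[:3,:3]@[(uv[0]-c['cx'])/f,(uv[1]-c['cy'])/f,1]; p=T[:3,3]; return p+d*(z-p[2])/d[2]
E
python3 - <<'E'
from h import *
np.set_printoptions(precision=1,suppress=True)
s=sense(); print(tip_extent() if callable(tip_extent) else tip_extent)
t=np.radians(7.5); X=np.array([np.cos(t),np.sin(t),0]);Y=np.array([-X[1],X[0],0]); O=np.array([600.4,195.5,0])
def rk(p): return np.array([(p-O)@X,(p-O)@Y,p[2]])
for n,uv in(('blue',(321,359)),('yel',(425,359))):
    p=wray(s,uv,123); print(n,p,p+9.2*X,rk(p+9.2*X))
for uv in ((320.5,303),(321,415)): print('blue axis pts',rk(wray(s,uv,110)))
for uv in ((423,305),(430,415)): print('yel axis pts',rk(wray(s,uv,110)))
for z in(60,70,80): print('rail',[rk(wray(s,uv,z)) for uv in((265,293),(265,302),(487,294),(487,303))])
E
```

```text
17.0
blue [596.5 145.7 123. ] [605.6 146.9 123. ] [ -1.2 -48.8 123. ]
yel [583.5 238.2 123. ] [592.7 239.4 123. ] [ -2.   44.5 123. ]
blue axis pts [-59.5 -49.7 110. ]
blue axis pts [ 61.9 -48.2 110. ]
yel axis pts [-58.3  41.8 110. ]
yel axis pts [ 61.1  58.8 110. ]
rail [array([ -45.4, -105.8,   60. ]), array([ -35.3, -106.2,   60. ]), array([-46.2, 119.6,  60. ]), array([-36.1, 120.9,  60. ])]
rail [array([ -50.1, -104.4,   70. ]), array([ -40.3, -104.8,   70. ]), array([-50.8, 115.1,  70. ]), array([-41. , 116.5,  70. ])]
rail [array([ -54.8, -103. ,   80. ]), array([ -45.2, -103.3,   80. ]), array([-55.5, 110.7,  80. ]), array([-45.9, 112. ,  80. ])]
```

```bash
python3 -m crank '[[[0.45,0.07,-0.9,0],[0.45,0.07,-0.9,0],[0.45,0.07,-0.9,0],[0.45,0.07,-0.9,0],[0.45,0.07,-0.9,0],[0.45,0.07,-0.9,0],[0.45,0.07,-0.9,0],[0,0,0,0]]]'
python3 -m crank '[[[0.13,0,-0.3,0],[0.13,0,-0.3,0],[0.13,0,-0.3,0],[0.13,0,-0.3,0],[0,0,0,0]]]'
python3 - <<'E'
from h import *
snap('wrist','w2.png'); snap('scene','s2.png')
a=np.load('pics/w2.png.npy')[:,:,::-1]; b=np.load('pics/s2.png.npy')[120:360,260:500,::-1]
cv2.imwrite('pics/m2.png',np.hstack([cv2.resize(a,(400,300)),cv2.resize(b,(300,300))]))
E
```

```text
time: 4.53
position: [555.7, 138.8, 129.0]
orientation: [-0.002, -0.068, 0.998, -0.001]
ft_force: [-0.8, -0.5, 0.1]
opening: 85.6
time: 5.15
position: [571.9, 140.2, 94.4]
orientation: [-0.001, -0.069, 0.998, -0.0]
ft_force: [-0.5, -0.2, -0.1]
opening: 85.4
```

View pics/m2.png

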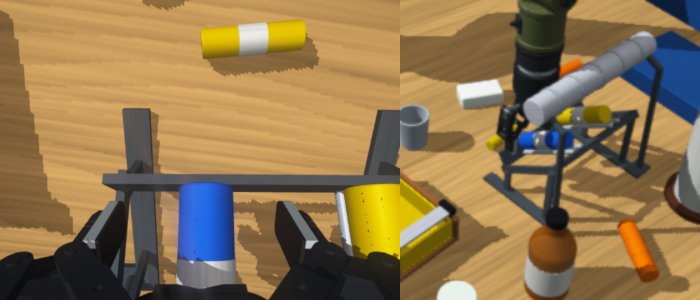

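```bash
python3 -m crank '[[[0,0,0,0],[0,0,0,0],[0,0,0,0],[0,0,0,0],[0,0,0,0],[0,0,0,0]]]' 0 40
python3 -m crank '[[[0,0,0.3,0],[0,0,0.5,0],[0,0,0.5,0],[0,0,0.4,0],[0,0,0,0]]]'
python3 - <<'E'
from h import *
snap('wrist','w3.png'); snap('scene','s3.png')
a=np.load('pics/w3.png.npy')[:,:,::-1]; b=np.load('pics/s3.png.npy')[120:360,260:500,::-1]
cv2.imwrite('pics/m3.png',np.hstack([cv2.resize(a,(400,300)),cv2.resize(b,(300,300))]))
E
```

```text
time: 6.0
position: [572.2, 143.2, 96.3]
orientation: [0.0, -0.07, 0.998, 0.003]
ft_force: [-3.6, 7.6, 5.3]
opening: 30.1
time: 6.62
position: [573.4, 140.4, 147.8]
orientation: [0.001, -0.069, 0.998, 0.0]
ft_force: [0.5, -0.6, -1.1]
opening: 30.9
```

View pics/m3.png

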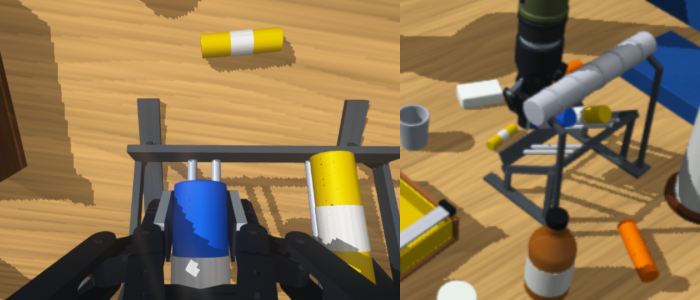

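```bash
python3 -m crank '[[[0,0,0.3,0],[0,0,0.3,0],[0,0,0.3,0],[0,0,0.3,0],[0,0,0.3,0],[0,0,0,0]]]'
python3 -m crank '[[[0,0,0.25,0],[0,0,0.25,0],[0,0,0.2,0],[0,0,0,0]]]'
```

```text
time: 7.48
position: [573.6, 140.6, 192.5]
orientation: [0.001, -0.069, 0.998, 0.0]
ft_force: [0.7, 0.6, -4.0]
opening: 30.7
time: 7.98
position: [572.8, 140.4, 213.0]
orientation: [0.001, -0.069, 0.998, 0.0]
ft_force: [-0.5, 0.0, -3.0]
opening: 30.9
```

```bash
python3 -m crank '[[[0,0,0.2,0],[0,0,-0.5,0],[-0.8,-0.1,0,0],[-1,-0.15,0,0],[-1,-0.15,0,0],[-0.6,0,0,0],[0,0,0,0]]]'
python3 - <<'E'
from h import *
snap('wrist','w4.png'); snap('scene','s4.png')
a=np.load('pics/w4.png.npy')[:,:,::-1]; b=np.load('pics/s4.png.npy')[80:320,240:480,::-1]
cv2.imwrite('pics/m4.png',np.hstack([cv2.resize(a,(400,300)),cv2.resize(b,(400,400))[50:350]]))
E
```

```text
time: 8.85
position: [469.7, 128.3, 203.1]
orientation: [0.0, -0.069, 0.998, 0.0]
ft_force: [0.5, -0.5, -1.2]
opening: 30.4
```

View pics/m4.png

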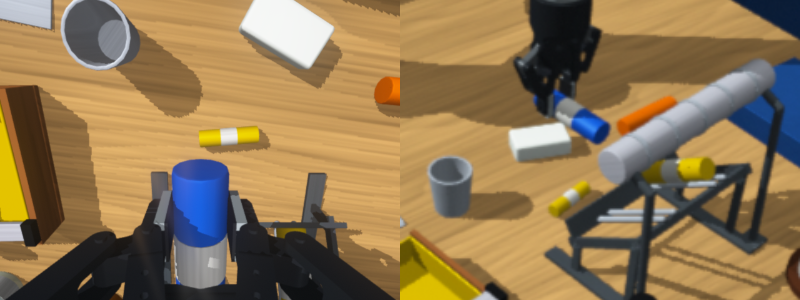

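```bash
python3 - <<'E'
from h import *
a=np.load('pics/s4.png.npy')[140:210,300:380,::-1]
cv2.imwrite('pics/m5.png',cv2.resize(a,None,fx=7,fy=7,interpolation=cv2.INTER_CUBIC))
X=np.array([.99,.14,0]);Z=np.array([0,0,1.])
for p in(-20,-10,0,10):
    r=np.radians(p);u=X*np.cos(r)+Z*np.sin(r); g=np.array([469.7,128.3,197])
    print(p,[np.round((np.array(proj('scene',g+L*u))-[300,140])*7) for L in(-15,95)])
E
```

```text
-20 [array([200., 190.]), array([433., 439.])]
-10 [array([198., 196.]), array([448., 404.])]
0 [array([197., 203.]), array([455., 363.])]
10 [array([197., 210.]), array([456., 316.])]
```

View pics/m5.png

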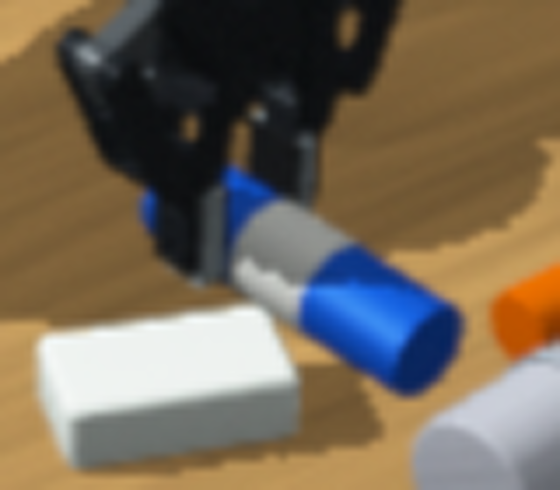

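```bash
python3 -m crank '[[[0.1,-0.96,0,0.1],[0.1,-0.96,0,0],[0.1,-0.96,0,0],[0.1,-0.96,0,0],[0.1,-0.96,0,0],[0.1,-0.96,0,0],[0.1,-0.96,0,0],[0.1,-0.96,0,0],[0.1,-0.96,0,0],[0.1,-0.96,0,0],[0.1,-0.96,0,0],[0.1,-0.96,0,0],[0.1,-0.96,0,0],[0,0,0,0],[0,0,-0.8,0],[0,0,-1,0],[0,0,-1,0],[0,0,-1,0],[0,0,-0.9,0],[0,0,0,0]]]'
python3 -m crank '[[[0,0,-0.2,0],[0,0,-0.1,0],[0,0,0,0]]]'
```

```text
time: 11.45
position: [507.9, -244.8, 60.1]
orientation: [-0.002, -0.078, 0.997, 0.001]
ft_force: [-0.2, 0.1, -1.3]
opening: 30.2
time: 11.82
position: [509.7, -246.2, 53.8]
orientation: [0.0, -0.078, 0.997, -0.0]
ft_force: [0.6, -0.7, -0.6]
opening: 30.6
```

```bash
python3 -m crank '[[[0,0,-0.2,0],[0,0,-0.2,0],[0,0,0,0]]]'
python3 -m crank '[[[0,0,-0.1,0],[0,0,0,0]]]'
python3 -m crank '[[[0,0,-0.1,0],[0,0,0,0]]]'
```

```text
time: 12.2
position: [508.7, -245.8, 40.6]
orientation: [-0.001, -0.078, 0.997, 0.0]
ft_force: [-0.9, 0.2, -1.3]
opening: 30.6
time: 12.45
position: [509.5, -246.2, 38.5]
orientation: [0.0, -0.078, 0.997, -0.0]
ft_force: [-0.1, 0.4, 0.1]
opening: 30.4
time: 12.7
position: [509.6, -246.3, 38.1]
orientation: [0.001, -0.078, 0.997, -0.0]
ft_force: [-8.5, 3.7, 26.0]
opening: 30.7
```

```bash
python3 -m crank '[[[0,0,0.06,0],[0,0,0,0]]]'
python3 -m crank '[[[0,0,0,0],[0,0,0,0],[0,0,0,0]]]' 0.55
python3 - <<'E'
from h import *
snap('wrist','w6.png'); snap('scene','s6.png')
a=np.load('pics/w6.png.npy')[:,:,::-1]; b=np.load('pics/s6.png.npy')[220:420,90:330,::-1]
cv2.imwrite('pics/m6.png',np.hstack([cv2.resize(a,(400,300)),cv2.resize(b,(400,333))[:300]]))
E
```

```text
time: 12.95
position: [509.7, -246.3, 38.2]
orientation: [0.001, -0.078, 0.997, -0.0]
ft_force: [-3.3, 0.8, 10.9]
opening: 30.4
time: 13.32
position: [509.3, -246.0, 36.8]
orientation: [-0.0, -0.078, 0.997, 0.0]
ft_force: [-0.1, 0.5, 1.0]
opening: 47.0
```

View pics/m6.png

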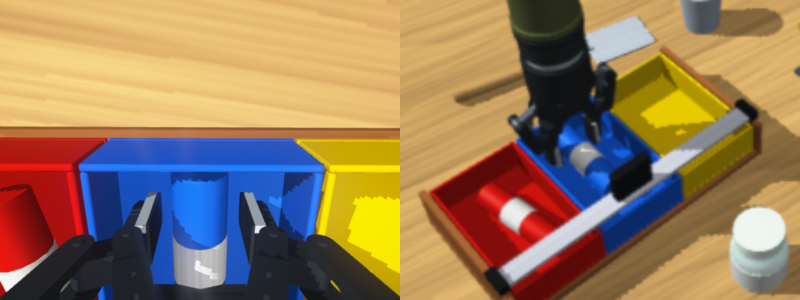

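```bash
python3 -m crank '[[[0,0,0.3,0],[0,0,0.6,0],[0,0,1,0],[0,0,1,0],[0,0,1,0],[0,0,1,0],[0,0,0.6,0],[-0.06,0.9,0,-0.14],[-0.06,1,0,0],[-0.06,1,0,0],[-0.06,1,0,0],[-0.06,1,0,0],[-0.06,1,0,0],[-0.06,1,0,0]]]'
python3 -m crank '[[[-0.06,1,0,0],[-0.06,1,0,0],[-0.06,1,0,0],[-0.06,1,0,0],[-0.06,1,0,0],[-0.06,1,0,0],[-0.06,1,0,0],[-0.06,1,0,0],[-0.06,1,0,0],[0,0,0,0]]]' 1
```

```text
time: 15.18
position: [496.7, -38.1, 202.8]
orientation: [0.0, -0.065, 0.998, -0.0]
ft_force: [0.4, -0.3, 0.1]
opening: 46.9
time: 16.42
position: [480.5, 232.5, 202.6]
orientation: [0.0, -0.067, 0.998, 0.0]
ft_force: [-0.1, -0.5, -0.2]
opening: 85.3
```

```bash
python3 -m crank '[[[0.5,0.05,-0.7,0],[0.5,0.05,-0.7,0],[0.5,0.05,-0.7,0],[0.5,0.05,-0.7,0],[0.13,0.01,-0.2,0],[0.13,0.01,-0.2,0],[0.13,0.01,-0.2,0],[0.13,0.01,-0.2,0],[0,0,0,0]]]'
python3 -m crank '[[[0,0,0,0],[0,0,0,0],[0,0,0,0],[0,0,0,0],[0,0,0,0],[0,0,0,0]]]' 0 40
python3 -m crank '[[[0,0,0.3,0],[0,0,0.5,0],[0,0,0.5,0],[0,0,0.4,0],[0,0,0,0]]]'
```

```text
time: 17.55
position: [556.1, 238.1, 93.8]
orientation: [-0.0, -0.066, 0.998, -0.0]
ft_force: [0.0, -1.0, -0.3]
opening: 85.5
time: 18.3
position: [555.9, 241.6, 95.4]
orientation: [0.0, -0.067, 0.998, 0.004]
ft_force: [-4.4, 8.9, 5.4]
opening: 30.5
time: 18.92
position: [557.1, 238.4, 146.7]
orientation: [0.001, -0.065, 0.998, 0.0]
ft_force: [0.5, 0.6, -0.6]
opening: 30.6
```

```bash
python3 -m crank '[[[0,0,0.3,0],[0,0,0.3,0],[0,0,0.3,0],[0,0,0.3,0],[0,0,0.3,0],[0,0,0.25,0],[0,0,0.25,0],[0,0,0.22,0],[0,0,0,0]]]'
python3 -m crank '[[[0,0,0.2,0],[0,0,-0.5,0],[-0.8,-0.1,0,0],[-1,-0.15,0,0],[-1,-0.15,0,0],[-0.6,0,0,0],[0,0,0,0]]]'
python3 - <<'E'
from h import *
snap('wrist','w7.png'); snap('scene','s7.png')
a=np.load('pics/w7.png.npy')[:,:,::-1]; b=np.load('pics/s7.png.npy')[110:210,340:460,::-1]
cv2.imwrite('pics/m7.png',np.hstack([cv2.resize(a,(280,210)),cv2.resize(b,(480,400),interpolation=cv2.INTER_CUBIC)[:210]]) if 0 else np.hstack([cv2.resize(a,(320,400)),cv2.resize(b,(480,400),interpolation=cv2.INTER_CUBIC)]))
X=np.array([.99,.14,0]);Z=np.array([0,0,1.]);s=sense()
for p in(-10,0,10):
    r=np.radians(p);u=X*np.cos(r)+Z*np.sin(r); g=s['position']+[0,0,-7]
    print(p,[np.round((np.array(proj('scene',g+L*u))-[340,110])*4+[320,0]) for L in(0,35,88)])
E
```

```text
time: 20.05
position: [556.7, 238.1, 212.6]
orientation: [0.001, -0.065, 0.998, 0.0]
ft_force: [-0.3, -0.4, -2.2]
opening: 30.6
time: 20.92
position: [453.6, 226.3, 202.7]
orientation: [0.0, -0.066, 0.998, 0.0]
ft_force: [-0.0, 0.8, -1.2]
opening: 30.3
-10 [array([415., 180.]), array([459., 215.]), array([528., 269.])]
0 [array([415., 180.]), array([461., 206.]), array([533., 248.])]
10 [array([415., 180.]), array([461., 197.]), array([535., 224.])]
```

View pics/m7.png

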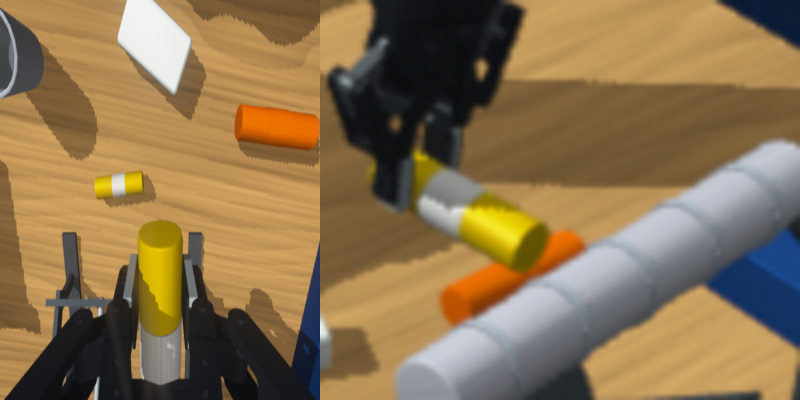

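```bash
python3 -m crank '[[[0.096,-0.93,0,0.14],[0.096,-0.93,0,0],[0.096,-0.93,0,0],[0.096,-0.93,0,0],[0.096,-0.93,0,0],[0.096,-0.93,0,0],[0.096,-0.93,0,0],[0.096,-0.93,0,0],[0.096,-0.93,0,0],[0.096,-0.93,0,0],[0.096,-0.93,0,0],[0.096,-0.93,0,0],[0.096,-0.93,0,0],[0,0,0,0],[0,0,-0.8,0],[0,0,-1,0],[0,0,-1,0],[0,0,-1,0],[0,0,-0.9,0],[0,0,0,0]]]'
python3 -m crank '[[[0,0,-0.25,0],[0,0,-0.2,0],[0,0,-0.15,0],[0,0,0,0]]]'
python3 -m crank '[[[0,0,-0.08,0],[0,0,-0.05,0],[0,0,0,0]]]'
```

```text
time: 23.52
position: [490.2, -135.7, 59.8]
orientation: [-0.002, -0.078, 0.997, 0.001]
ft_force: [-0.6, 0.0, -1.5]
opening: 30.5
time: 24.02
position: [491.5, -136.6, 43.7]
orientation: [-0.0, -0.078, 0.997, 0.0]
ft_force: [-0.7, -0.2, -1.4]
opening: 30.2
time: 24.4
position: [491.5, -136.6, 39.7]
orientation: [-0.0, -0.078, 0.997, 0.0]
ft_force: [0.9, -0.0, -0.8]
opening: 30.4
```

```bash
python3 -m crank '[[[0,0,-0.05,0],[0,0,0,0]]]'
python3 -m crank '[[[0,0,-0.05,0],[0,0,0,0]]]'
```

```text
time: 24.65
position: [491.7, -136.6, 39.2]
orientation: [0.0, -0.078, 0.997, -0.0]
ft_force: [-3.4, -0.1, 8.8]
opening: 30.6
time: 24.9
position: [491.7, -136.7, 39.1]
orientation: [0.0, -0.078, 0.997, -0.0]
ft_force: [-9.0, 2.5, 24.4]
opening: 31.1
```

```bash
python3 -m crank '[[[0,0,0.06,0],[0,0,0,0]]]'
python3 -m crank '[[[0,0,0,0],[0,0,0,0],[0,0,0,0],[0,0,0.3,0],[0,0,0.6,0],[0,0,1,0],[0,0,1,0],[0,0,1,0],[0,0,0,0]]]' 0.55
python3 -m crank '[[[0.5,-0.33,0,-1],[0.5,-0.33,0,-1],[0.5,-0.33,0,-1],[0.5,-0.33,0,-1],[0.5,-0.33,0,-1],[0.5,-0.33,0,-1],[0.5,-0.33,0,-1],[0.5,-0.33,0,-1],[0.6,-0.33,0,-1],[0,0,0,0]]]' 1
python3 - <<'E'
from h import *
snap('wrist','w8.png'); s=snap('top','t8.png'); print(s['position'],s['q'])
a=np.load('pics/t8.png.npy')[190:320,330:510,::-1]; b=np.load('pics/w8.png.npy')[:,:,::-1]
cv2.imwrite('pics/m8.png',np.hstack([cv2.resize(b,(400,300)),cv2.resize(a,(400,289))[:289].copy() if 0 else cv2.resize(a,(400,300))]))
E
```

```text
time: 25.15
position: [492.0, -136.7, 39.2]
orientation: [0.0, -0.078, 0.997, -0.0]
ft_force: [-0.9, 0.5, 8.0]
opening: 30.6
time: 26.28
position: [493.6, -137.2, 158.5]
orientation: [0.002, -0.078, 0.997, -0.001]
ft_force: [0.6, -0.2, 0.0]
opening: 47.2
time: 27.52
position: [629.8, -226.0, 154.3]
orientation: [-0.001, 0.65, 0.76, -0.0]
ft_force: [0.0, 1.7, -0.3]
opening: 85.5
[ 629.02517682 -225.55023254  154.37997209] [-3.44325735e-01  4.89470835e-01 -5.57256513e-03  1.07764561e+00
  7.60306419e-05  1.06829201e+00]
```

View pics/m8.png

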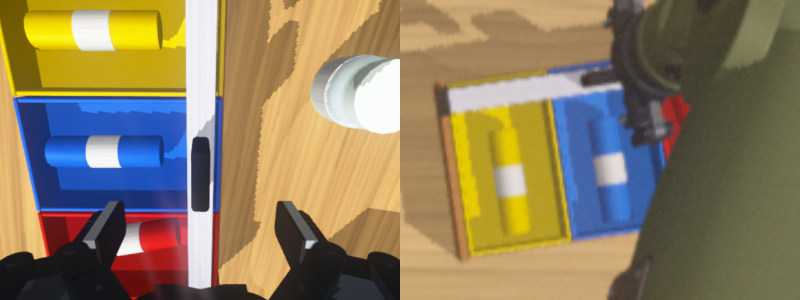

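```bash
python3 - <<'E'
from h import *
s=sense(); print(wray(s,(320,225),106),wray(s,(320,280),100),wray(s,(320,333),106))
E
```

```text
[ 623.94110805 -194.43527615  106.        ] [ 628.39778698 -222.55515647  100.        ] [ 632.28367772 -246.90760463  106.        ]
```

```bash
python3 -m crank '[[[0,0.1,-0.5,0],[0,0,-0.6,0],[0,0,-0.5,0],[0,0,-0.3,0],[0,0,-0.2,0],[0,0,0,0]]]'
python3 -m crank '[[[0,0,0,0],[0,0,0,0],[0,0,0,0],[0,0,0,0],[0,0,0,0],[0,0,0,0]]]' 0 40
```

```text
time: 28.38
position: [629.4, -222.7, 92.2]
orientation: [-0.0, 0.65, 0.76, -0.0]
ft_force: [1.0, -0.3, 1.0]
opening: 85.6
time: 29.12
position: [629.7, -222.8, 92.9]
orientation: [0.0, 0.65, 0.76, 0.0]
ft_force: [-0.5, 0.6, 2.5]
opening: 13.5
```

```bash
python3 -m crank '[[[-0.264,-0.041,0,0],[-0.264,-0.041,0,0],[-0.264,-0.041,0,0],[-0.264,-0.041,0,0],[-0.264,-0.041,0,0],[-0.264,-0.041,0,0],[-0.264,-0.041,0,0],[-0.264,-0.041,0,0],[-0.264,-0.041,0,0],[0,0,0,0]]]'
python3 -m crank '[[[-0.15,-0.023,0,0],[-0.1,-0.016,0,0],[0,0,0,0]]]'
```

```text
time: 30.38
position: [556.9, -233.8, 92.9]
orientation: [-0.0, 0.65, 0.76, -0.0]
ft_force: [-2.3, 2.0, 8.2]
opening: 13.4
time: 30.75
position: [554.0, -234.3, 92.9]
orientation: [0.002, 0.65, 0.76, 0.003]
ft_force: [14.2, 4.2, -3.6]
opening: 13.2
```

```bash
python3 -m crank '[[[-0.1,-0.016,0,0],[0,0,0,0]]]'
python3 -m crank '[[[0.15,0.023,0,0],[0,0,0,0]]]'
```

```text
time: 31.0
position: [553.9, -234.3, 93.0]
orientation: [0.003, 0.649, 0.761, 0.005]
ft_force: [22.8, 6.9, -10.2]
opening: 13.1
time: 31.25
position: [554.1, -234.3, 92.9]
orientation: [0.001, 0.65, 0.76, 0.001]
ft_force: [7.5, 2.7, 1.3]
opening: 13.6
```

```bash
python3 -m crank '[[[0,0,0,0],[0,0,0,0],[0,0,0,0],[0,0,0,0]]]' 1
python3 -m crank '[[[0,0,0.4,0],[0,0,0.8,0],[0,0,1,0],[0,0,1,0],[0,0,1,0],[0,0,1,0],[0,1,0,0],[0,1,0,0],[0,1,0,0],[0,1,0,0],[0,1,0,0],[0,1,0,0],[0,1,0,0],[0,1,0,0],[0,1,0,0],[0,0,0,0]]]'
python3 - <<'E'
from h import *
snap('top','t9.png'); im=np.load('pics/t9.png.npy').astype(int)
np.set_printoptions(precision=1,suppress=True)
r,g,b=[im[:,:,i] for i in range(3)]
def blob(m,z,n):
    m=m.astype(np.uint8); m[:200]=0;m[310:]=0;m[:,:340]=0;m[:,510:]=0
    k,l,st,c=cv2.connectedComponentsWithStats(m)
    for i in range(1,k):
        if st[i,4]>25: print(n,st[i],c[i],ray('top',c[i],z))
blob((r<70)&(g<70)&(b<70),106,'dark')
blob((r>165)&(g>165)&(b>165),62,'white/alu')
E
```

```text
time: 31.75
position: [551.9, -234.8, 92.4]
orientation: [-0.0, 0.65, 0.76, -0.0]
ft_force: [0.2, -0.5, 0.8]
opening: 83.6
time: 33.75
position: [552.4, 36.9, 249.5]
orientation: [0.0, 0.649, 0.761, 0.0]
ft_force: [-0.3, -1.0, -0.4]
opening: 85.4
white/alu [ 357  242  137   33 1343] [422.1 257.2] [ 550.8 -232.    62. ]
```

```bash
python3 - <<'E'
from h import *
X=np.array([.988,.155,0])
for f in('top0','t9'):
    im=np.load(f'pics/{f}.png.npy'); m=(im.min(2)>165).astype(np.uint8); m[:200]=0;m[310:]=0;m[:,:340]=0;m[:,510:]=0
    k,l,st,c=cv2.connectedComponentsWithStats(m); i=1+st[1:,4].argmax()
    v,u=np.where(l==i)
    P=np.array([ray('top',(a,b),65) for a,b in zip(u,v) if abs(a-c[i][0])>20]); x=(P-[559.8,-238.6,65])@X
    print(f,st[i],np.percentile(x,[2,50,98]))
im=np.load('pics/t9.png.npy').astype(int)
d=np.abs(im-np.load('pics/top0.png.npy').astype(int)).sum(2)>120
for n,(u,v) in dict(tin=(317,330),wax=(241,343),scr=(365,343),jar=(386,170),bottle=(322,158),smally=(258,289),red=(465,250)).items(): print(n,d[v-14:v+15,u-14:u+15].mean().round(2))
E
```

```text
top0 [ 352  211  137   27 1064] [60.69748368 71.20169235 82.04002849]
t9 [ 357  242  137   33 1343] [-27.56833488  -6.10605375   6.88118725]
tin 0.67
wax 0.21
scr 0.29
jar 0.0
bottle 0.0
smally 0.55
red 0.26
```

```bash
python3 - <<'E'
from h import *
t=np.radians(8.9);X=np.array([np.cos(t),np.sin(t),0]);Y=np.array([-X[1],X[0],0]);O=np.array([559.8,-238.6,65])
for f,xs in(('top0',range(50,100,1)),('t9',range(-30,30,1))):
    im=np.load(f'pics/{f}.png.npy').astype(np.float32)
    for y in(-150,-135,-80,-55,55,80,112-25,135,150):
        pr=[]
        for x in xs:
            u=proj('top',O+x*X+y*Y); pr.append(cv2.getRectSubPix(im,(1,1),tuple(map(float,u)))[0,0].min())
        pr=np.array(pr);h=(np.percentile(pr,5)+np.percentile(pr,88))/2; w=np.where(pr>h)[0]
        print(f,y,xs[w[0]],xs[w[-1]],round(float(pr.max())))
E
```

```text
top0 -150 58 84 194
top0 -135 58 84 195
top0 -80 59 83 196
top0 -55 59 83 198
top0 55 59 84 196
top0 80 60 84 197
top0 87 59 84 196
top0 135 59 84 197
top0 150 59 84 198
t9 -150 -18 7 201
t9 -135 -17 7 203
t9 -80 -18 7 205
t9 -55 -17 8 205
t9 55 -17 7 202
t9 80 -17 8 202
t9 87 -17 7 203
t9 135 -17 8 203
t9 150 -17 9 203
```

```bash
python3 -c "
from workcell import *
print(sense()['ft_force'],sense()['time']); print(sign_off())"
```

```text
[-0.94368665 -0.61678377  0.28935968] 33.8
the job is handed in; nothing more can be done
None
```

The blue and yellow sticks are lying flat in their own trays, and the hold-down bar is at its end stop. I handed the job in at about 34 s, with the gripper open and clear of everything.

**How the sticks were moved:** The moves could only shift the tool and turn it about the vertical, so the gripper could not tilt to match the slope. I gripped each stick near its lower end with the gripper upright. I then lifted it straight up so its upper end pressed lightly on the underside of the fixed pipe (about 2–4 N), which turned it level. This means the sticks came off vertically rather than square to the slope, as you advised.

**Set-down:** I lowered each stick in small steps until it touched the tray floor and released it there. The extra push after contact peaked at about 26 N.

**Last checks:**
- **Sticks:** A picture taken after both were placed, before the bar was moved, showed each lying flat in its own tray.
- **Bar:** It stopped hard. A further 3 mm push raised the force from 14 N to 23 N with no movement. Measured from the images, the bar ended at caddy x = -5 mm, which is the end stop.
- **One disagreement:** The bar travelled only about 76.5 mm, not 80 mm. The images put its start at x ≈ +71 mm rather than the stated +75 mm, so it seems to have started about 4 mm along.
- **Not fully checked:** The jar and bottle are unchanged. The arm or its shadow covered the tin, small yellow stick, wax cake, scraper and red stick in the last comparison, so it said nothing about them. No contact showed in the force readings near any of them.

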